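Draw a cartridge out of a deep fixture well with a T-key

ROBOT

A 6-joint arm with a two-finger parallel gripper is mounted at the origin on a cart in front of the work surface, level with it; the furniture and walls round the work are solid. World frame = base frame: x ahead of the robot, y to its left, z up, the work surface at z = 0. Lengths are in m, angles in rad, forces in N, time in s.
With the tool pointing down it reaches from about 0.25 to 0.8 m from the base axis. Payload 3.9 kg.
Tool frame: the origin (TCP) lies on the centre line of the jaws, within the pads' length; the fingertips stand 17 mm ahead of it and the grasp point (between the pads) lies 2 mm behind it (robot.nose_length is the distance from the TCP to the fingertips, in m); z points along the fingers, y is the line along which they close (so a half turn about z gives the same grasp; the last joint's range is limited). The gripper opens to 85 mm and grips with 20 to 120 N. Pads are 22 mm wide; open, the fingers measure 114 mm over their backs; the gripper's body (76 mm by 85 mm) begins 54 mm behind the grasp point. The pads swing forward as they close: fully open they stand 13 mm farther back than shut.
Start: joints at [0, 0.26, -0.138, 1.173, 0, 1.571], TCP at [0.525, -0, 0.248] pointing down, gripper open.
Joint ranges: [-2.78, 2.78], [-0.83, 1.72], [-1.28, 1.37], [-1.9, 2.12], [-1.57, 1.48], [-3.14, 3.14]. Speed limits (rad/s): [2.57, 2.57, 3.14, 3.14, 3.14, 3.14].

INTERFACE

Orientations are given as [roll, pitch, yaw] about the fixed x, y, z axes, in that order (R = Rz(yaw) Ry(pitch) Rx(roll)).
In Python, from bench import robot, optics, workorder gives the robot as it stands.
- The arm moves only by the shell command python3 -m creep 'ROWS' [FORCE]. ROWS is JSON, a list of rows, each a list of 7 numbers: the turn, a rotation vector about the tool's x, y, z in rad, then the shift along the tool's x, y, z in mm, then the opening, from 0 (shut) to 1 (fully open). A call has 1 to 8 rows; each row shifts and turns the commanded pose from where the row before left it, along the tool's axes as they then stand; what a row does not reach is not made up. A row lasts 1/10 s, in which the tool goes at most 50 mm and 8.59 degrees, less where a joint would pass 70% of its speed; a pose out of reach is approached as far as the arm can. A call with a gripper value outside its range is refused whole. The fingers move at their own pace and stop on an object; FORCE is the grip in N (left out, the last holds). Time passes only in rows, so rows that do not move let the fingers close. It gives the time, the measured TCP pose, the force, the opening and the grip force at its end, in the units of the state.
- robot.sense(): the state, without advancing time (a new reading comes with each control period).
- optics.grab_frame(name): name is "scene" or "side" or "wrist"; returns the picture (400x640x3 uint8, red, green, blue); there is no depth.
- optics.camera_params(name): a dict with "fx", "fy", "cx", "cy" (pixels), "rvec" (rotation vector, rad) and "tvec" (3), from world to camera coordinates, as OpenCV has them. Camera axes: x right, y down, z forward; pixel columns grow to the right and rows downward; lengths in m; the calibration is good to about 2 mm. The wrist camera is an equidistant fisheye: a pixel r from the principal point sees the ray r / f radians off the axis. A picture is of the moment at which its call begins: read the wrist's pose just before it. camera_params takes no time and is no camera call; for the wrist camera it gives the pose at the moment of the call.
- workorder.sign_off(): hands the job in; it is judged then, once.
The state is a dict: "clock": time; "joint_pos": joint angles; "dq": joint speeds; "effort": joint torques, N m; "eef_pos": TCP position; "orientation": TCP orientation; "contact_force": force on the tool from outside, world axes, zero at the start; "moment": the same for the moment, N m; "width": finger opening in m; "finger_force": force on a finger pad.
Only numpy, scipy, OpenCV 4.12 (cv2) and the standard library are available. Lean on these libraries where they do the work, as an engineer would, in place of code of your own. Each camera call takes 0.05 s, during which the arm holds its last target. There are 200 camera calls.

TASK

Take the T-key from its stand and use it to draw the cartridge out of the deep well: feel for the slot in the cartridge's sprung cap with a light push, pass the key's cross bar through, turn it a quarter turn and lift. Stand the cartridge upright in the tray, free the key, and put the key back upright in its stand. Never push or pull hard on the cartridge with the key, set it down gently, touch it only with the key, and leave the two connector shells and the small bottle where they are.

Things in the scene. Friction and masses are not known exactly. Their poses are not given: they have to be found in the camera images.
- well: Grey square upright tube on a 96 x 96 x 8 mm aluminium flange, fixed to the bench. Origin: centre of its underside; z up; x and y along its sides. Mouth open at the top, 132 mm above the bench; opening 50 x 50 mm, walls 6 mm thick, inner floor 8 mm above the bench.
- cartridge: Square aluminium can, 42 x 42 mm, 50 mm tall with its cap, about 0.3 kg, standing at the bottom of the well. Origin: centre of its underside; z up; x and y along its sides. Its push or pull on the key may never exceed 15 N, nor its force on the tray 25 N.
- cap_centre (a point): Centre of the cap's top when not pressed (50 mm above the cartridge's origin; axes those of the can). Round steel cap 39 mm across, 4 mm thick, with a centred slot 27 x 10 mm right through. It is sprung: yields up to 4 mm downward (about 2 N to start, 1.2 N more per mm), then solid. It swivels stiffly about z (0.05 N m) and stays where it is.
- cavity_floor (a point): Floor of the hollow under the cap, 22 mm above the cartridge's origin, 34 x 34 mm wide; free height to the cap 24 mm. The slot's direction is not measured: at the start its long side lies anywhere within 70 degrees either side of the can's x axis. A cross bar pressed on the cap drops through when turned to within about 10 degrees of the slot.
- key: T-key, 163 mm tall, 0.09 kg, standing upright in its stand. Origin: middle of the underside of the cross bar at its foot; z up along the shank towards the handle. Cross bar: round steel rod of 6 mm diameter, 22 mm long, along the key's x axis. Shank 7 mm in diameter. Collar 34 mm in diameter, 55 to 59 mm above the origin. Square black handle 18 x 18 mm, 112 to 160 mm above the origin, its faces square to x and y.
- key_grip (a point): Centre of the key's handle, 136 mm above the key's origin.
- key_stand: Plain wooden block 70 x 60 x 63 mm, fixed to the bench. Origin: centre of its underside; z up. In the middle of its top a hole of 28 mm (along its x) by 14 mm (along its y), 60 mm deep. The key hangs in it: cross bar along the hole, collar resting on the block's top, so that the key's origin is 8 mm above the stand's.
- tray: Low black square tray, 120 x 120 mm, rim 14 mm high, walls and floor 4 mm thick, fixed to the bench. Origin: centre of its underside; z up.
- connector_1: Bystander: circular connector shell, 28 x 30 x 27 mm, lying on the mat. Origin: centre of its underside.
- connector_4: Bystander: circular connector shell, 26 x 29 x 25 mm, lying on the mat. Origin: centre of its underside.
- flux_bottle: Bystander: small bottle with a red pointed top, 32 x 33 x 94 mm, standing. Origin: centre of its underside.
Mind the look-alikes: they are no part of the job. Of the things like the key, leave any that is red; of the rest the smaller one is meant.

How it is judged:
By the outcome, as a careful person would: the job done as asked, in the order asked, and still so for the second after the job is handed in, with the robot touching nothing.
It also fails if it takes over 72 s, if anything falls off the work surface, if the arm or the gripper's body presses on something with over 40 N, if the wrist force passes 120 N, or if a joint passes its speed limit or range.

## Working session

There is one attempt and no reset: what is moved stays moved. The work goes in short steps, Python scripts to look and compute and a shell command to move; the robot and the scene stay as the last step left them, time stands still between calls to the robot, and variables do not carry over. Pictures are saved under pics/ and viewed, at most 13 in all, crops included, and the job is handed in when it is done.

```bash
ls; mkdir -p pics; cat > h.py <<'E'
import numpy as np,cv2
from bench import robot,optics,workorder
from scipy.spatial.transform import Rotation as R
def cam(n):
    p=optics.camera_params(n);K=np.array([[p['fx'],0,p['cx']],[0,p['fy'],p['cy']],[0,0,1.]])
    Rm=cv2.Rodrigues(np.array(p['rvec'],float))[0];t=np.array(p['tvec'],float).ravel();return p,K,Rm,t
def ray(c,u,v,fish=False):
    p,K,Rm,t=c
    x=(u-p['cx'])/p['fx'];y=(v-p['cy'])/p['fy']
    if fish:
        r=np.hypot(x,y);s=np.sin(r)/r if r>1e-9 else 1;d=np.array([x*s,y*s,np.cos(r)])
    else: d=np.array([x,y,1.])
    return -Rm.T@t, Rm.T@d
def plane(c,u,v,z,fish=False):
    o,d=ray(c,u,v,fish);return o+d*(z-o[2])/d[2]
def proj(c,P,fish=False):
    p,K,Rm,t=c;q=Rm@np.asarray(P,float)+t
    if fish:
        rr=np.hypot(q[0],q[1]);th=np.arctan2(rr,q[2]);k=th/max(rr,1e-9);return np.array([p['fx']*q[0]*k+p['cx'],p['fy']*q[1]*k+p['cy']])
    return np.array([p['fx']*q[0]/q[2]+p['cx'],p['fy']*q[1]/q[2]+p['cy']])
def save(n,im): cv2.imwrite('pics/'+n,im[:,:,::-1])
E
python3 - <<'E'
from h import *
a=optics.grab_frame('scene');b=optics.grab_frame('side');w=optics.grab_frame('wrist')
np.savez('im.npz',a=a,b=b,w=w)
save('s1.png',a);save('d1.png',b);save('w1.png',w)
for n in('scene','side','wrist'):
    c=cam(n);print(n,c[0],-c[2].T@c[3])
print(robot.sense())
E
```

```text
pics
scene {'fx': 365.6180330014465, 'fy': 365.6180330014465, 'cx': 321.30459640938386, 'cy': 199.86033905421024, 'rvec': array([ 2.0163756 , -1.10295056,  0.51852833]), 'tvec': array([-0.28301942,  0.3740438 ,  0.58579687])} [-0.03093722 -0.36457878  0.65520373]
side {'fx': 447.77030068324103, 'fy': 447.77030068324103, 'cx': 319.92083207851704, 'cy': 204.05968572489132, 'rvec': array([ 0.49395629, -2.58772698,  1.37268603]), 'tvec': array([0.47537544, 0.20166289, 0.73760129])} [0.26264687 0.63759639 0.57895843]
wrist {'fx': 309.70691628693146, 'fy': 309.70691628693146, 'cx': 321.5328293381363, 'cy': 203.24554056916716, 'rvec': array([-2.81008039e+00, -5.15339663e-04,  3.52559221e-04]), 'tvec': array([-0.52534551, -0.04201935,  0.38094902])} [0.52543242 0.08442328 0.37372339]
{'clock': 0.15, 'joint_pos': array([ 8.82301706e-06,  2.60555268e-01, -1.39087200e-01,  1.17269444e+00,
        6.51629849e-06,  1.57080106e+00]), 'dq': array([ 3.33607483e-04, -7.93227620e-04,  4.64784785e-03, -1.20549446e-05,
       -9.96564601e-04,  4.23982970e-04]), 'effort': array([-3.64596281e-05, -4.06005156e+01,  2.54166770e+01,  1.26235068e-02,
       -2.58195018e-05, -1.05726747e-05]), 'eef_pos': array([5.24497791e-01, 6.60469793e-06, 2.47639009e-01]), 'orientation': array([-3.14005208e+00, -6.50899229e-06,  1.57080040e+00]), 'contact_force': array([0.04052132, 0.82882803, 0.60223793]), 'moment': array([-0.00324201,  0.01138376, -0.0565636 ]), 'finger_force': 0.0, 'width': 0.0856581429807033}
```

View pics/s1.png

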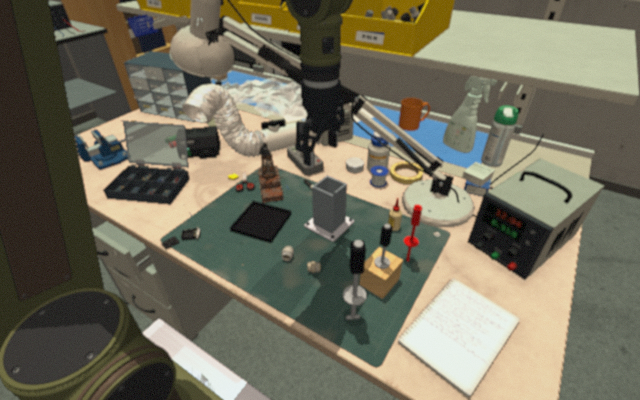

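View pics/d1.png

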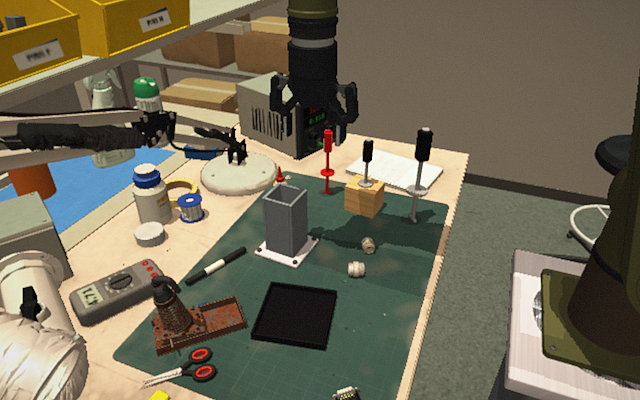

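View pics/w1.png

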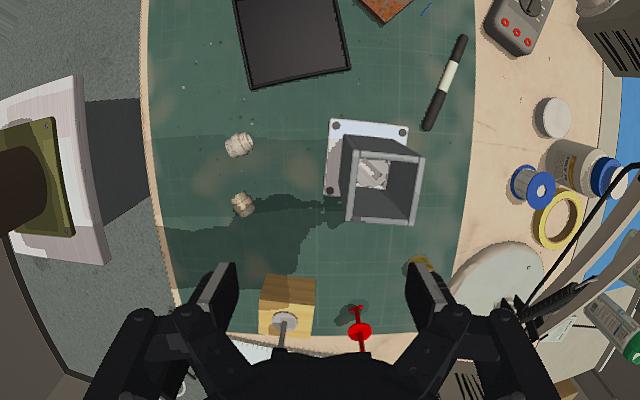

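The scene picture shows the wooden stand at about (383,272) with the small black-handled key at (387,234), the red look-alike at (414,235) and the larger one at (355,285). The well is at (328,205) and the tray at (261,221). In the wrist picture the well mouth is at (383,185) and the slot shows faintly at about (372,172).

```bash
python3 - <<'E'
from h import *
d=np.load('im.npz')
def crop(im,x,y,w,h,k): return cv2.resize(im[y:y+h,x:x+w],(400,300),interpolation=cv2.INTER_CUBIC)
A=crop(d['a'],340,210,100,75,4);B=crop(d['b'],330,130,100,75,4);C=crop(d['w'],320,110,120,120*3//4+30,4)
C=cv2.resize(d['w'][110:230,320:440],(300,300),interpolation=cv2.INTER_CUBIC);C=cv2.copyMakeBorder(C,0,0,0,100,0)
D=crop(d['w'],230,270,100,75,4)
save('m1.png',np.vstack([np.hstack([A,B]),np.hstack([C,D])]))
E
```

```text
(no output)
```

View pics/m1.png

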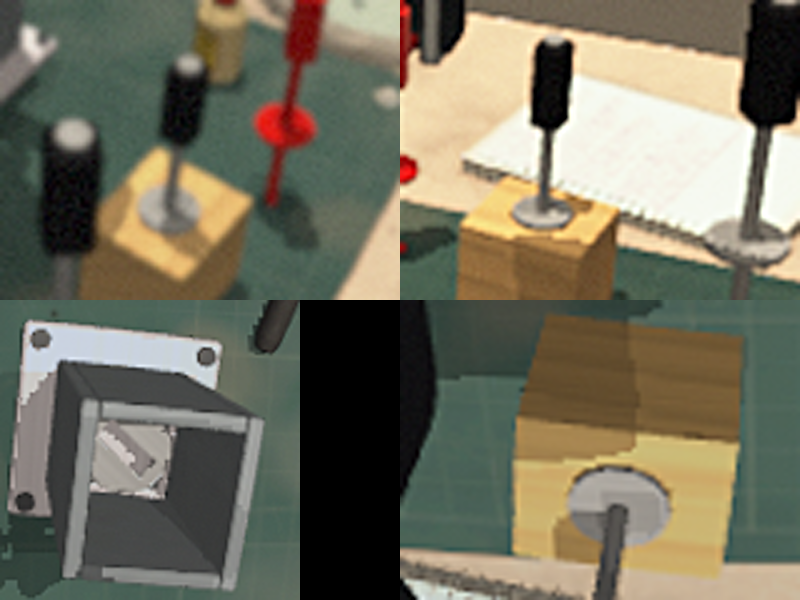

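The crops show the key's collar at scene (382,262.5), side (365.5,182.8) and wrist (284.8,321.8). The slot on the cap is visible through the well mouth, running diagonally from about (363,160) to (380,177) in wrist pixels.

```bash
cat > m.py <<'E'
from h import *
np.set_printoptions(precision=4,suppress=True)
d=np.load('im.npz')
s,e,w=cam('scene'),cam('side'),cam('wrist')
def W(x,y,z): return plane(w,x,y,z,True)
Cc=lambda x,y,z: W(x/2.5+320,(y-300)/2.5+110,z)
D=lambda x,y,z: W((x-400)/4+230,(y-300)/4+270,z)
def tri(u1,u2):
    o1,d1=ray(s,*u1);o2,d2=ray(e,*u2)
    k=np.linalg.lstsq(np.c_[d1,-d2],o2-o1,rcond=None)[0];return (o1+k[0]*d1+o2+k[1]*d2)/2,np.linalg.norm(o1+k[0]*d1-o2-k[1]*d2)
print('collar',plane(s,382,262.5,.066),plane(e,365.5,182.75,.066),D(619,507,.066),tri((382,262.5),(365.5,182.75)))
print('handle',tri((386,236.5),(368,151)))
def quad(q,n):
    q=np.array(q);E=[np.degrees(np.arctan2(*(q[(i+1)%4]-q[i])[1::-1]))%90 for i in range(4)]
    print(n,q[:,:2].tolist() if 0 else q[:,:2].round(4).tolist(),'c',q.mean(0),'sides',np.linalg.norm(q-np.roll(q,-1,0),axis=1),'ang',E)
quad([D(517,415,.063),D(740,443,.063),D(717,577,.063),D(514,555,.063)],'block')
quad([Cc(80,399,.132),Cc(264,418,.132),Cc(233,590,.132),Cc(64,577,.132)],'well')
quad([plane(e,271,284,.014),plane(e,337,290,.014),plane(e,327,348,.014),plane(e,253,340,.014)],'tray')
a,b=Cc(108,425,.058),Cc(150,468,.058);print('slot',a,b,np.degrees(np.arctan2(*(b-a)[1::-1])))
print('bottle',plane(s,394,225,.03),plane(s,355,318,0),'big');print('red',plane(s,408,261,.0))
E
python3 m.py
```

```text
collar [ 0.4749 -0.1839  0.066 ] [ 0.475  -0.1815  0.066 ] [ 0.4779 -0.1833  0.066 ] (array([ 0.4757, -0.1836,  0.0648]), np.float64(0.00033610703935741586))
handle (array([ 0.4754, -0.1845,  0.1425]), np.float64(0.00014583865257451731))
block [[0.4475, -0.1489], [0.5173, -0.158], [0.5088, -0.2174], [0.4398, -0.2101]] c [ 0.4783 -0.1836  0.063 ] sides [0.0703 0.06   0.0694 0.0617] ang [np.float64(82.58147687569998), np.float64(81.8969374972205), np.float64(83.9737499882255), np.float64(82.80741663628356)]
well [[0.5494, 0.046], [0.6108, 0.0412], [0.6056, -0.0198], [0.5457, -0.0145]] c [0.5779 0.0132 0.132 ] sides [0.0616 0.0612 0.0601 0.0605] ang [np.float64(85.5581683182811), np.float64(85.13510215796842), np.float64(84.89553509604949), np.float64(86.50601819551679)]
tray [[0.5533, 0.1298], [0.4393, 0.1003], [0.4121, 0.2217], [0.5241, 0.25]] c [0.4822 0.1755 0.014 ] sides [0.1178 0.1243 0.1155 0.1237] ang [np.float64(14.506713370482942), np.float64(12.632786959805586), np.float64(14.218004481534606), np.float64(13.65939968301089)]
slot [0.5687 0.0234 0.058 ] [0.5875 0.005  0.058 ] -44.377810954612386
bottle [ 0.635  -0.1443  0.03  ] [ 0.3662 -0.1821  0.    ] big
red [ 0.5687 -0.2135  0.    ]
```

```bash
python3 -m creep '[[0,0,0,-30,-8,0,0.6],[0,0,0,-40,-10,0,0.6],[0,0,0,-40,-10,0,0.6],[0,0,0,-40,-10,0,0.6],[0,0,0,-34,-10,0,0.6],[0,0,0.063,0,0,0,0.6],[0,0,0.063,0,0,0,0.6],[0,0,0,0,0,0,0.6]]' 40; python3 - <<'E'
from h import *
w=cam('wrist');st=robot.sense();im=optics.grab_frame('wrist');np.savez('w2.npz',im=im)
print(st['eef_pos'],st['orientation'],st['joint_pos'],st['contact_force'])
for n,P in dict(top=[.4765,-.184,.171],col=[.4765,-.184,.067]).items(): print(n,proj(w,P,True))
save('w2.png',im)
E
```

```text
clock: 0.95
eef_pos: [0.4766, -0.1844, 0.248]
orientation: [-3.141, -0.0, 1.444]
contact_force: [0.4, 0.2, -0.2]
width: 0.0515
finger_force: 0.0
[ 0.476571   -0.18438627  0.24795576] [-3.14080758e+00 -2.19991896e-04  1.44392069e+00] [-3.69179203e-01  2.36817896e-01 -1.70738616e-01  1.16405474e+00
  2.51961015e-05  1.32849266e+00] [ 0.37669257  0.2463333  -0.2252916 ]
top [320.10604555 222.32343773]
col [320.49478855 183.50377377]
```

View pics/w2.png

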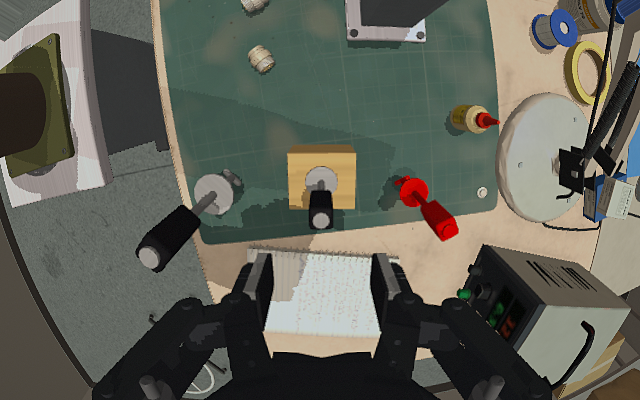

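The wrist view shows the key's head at (320,221) and its collar at (321,181), centred between the jaws. The block is square to the image, so I'll go down and grip.

```bash
python3 -m creep '[[0,0,0,0,0,20,0.6],[0,0,0,0,0,30,0.6],[0,0,0,0,0,30,0.6],[0,0,0,0,0,20,0.6],[0,0,0,0,0,6,0.6],[0,0,0,0,0,0,0],[0,0,0,0,0,0,0],[0,0,0,0,0,0,0]]' 40; python3 -m creep '[[0,0,0,0,0,0,0],[0,0,0,0,0,0,0],[0,0,0,0,0,0,0],[0,0,0,0,0,0,0]]'
```

```text
clock: 1.8
eef_pos: [0.478, -0.1843, 0.1436]
orientation: [3.139, 0.001, 1.445]
contact_force: [-0.3, 0.2, -1.8]
width: 0.0178
finger_force: 43.4
clock: 2.2
eef_pos: [0.4776, -0.1842, 0.1432]
orientation: [3.14, 0.0, 1.445]
contact_force: [-0.2, -0.4, 5.0]
width: 0.0177
finger_force: 44.1
```

```bash
python3 -m creep '[[0,0,0,0,0,-10,0],[0,0,0,0,0,-20,0],[0,0,0,0,0,-30,0],[0,0,0,0,0,-30,0],[0,0,0,0,0,-30,0],[0,0,0,0,0,-20,0],[0,0,0,0,0,-8,0],[0,0,0,0,0,0,0]]'; python3 - <<'E'
from h import *
st=robot.sense();T=R.from_euler('xyz',st['orientation']).as_matrix()
print(st['eef_pos'],st['contact_force'],T.T@(np.array([.578,.0135,.288])-st['eef_pos'])*1000, st['orientation'])
E
```

```text
clock: 3.0
eef_pos: [0.4774, -0.1842, 0.2912]
orientation: [3.14, 0.001, 1.445]
contact_force: [0.9, 0.2, -0.9]
width: 0.0177
finger_force: 43.4
[ 0.47742888 -0.18421639  0.29123985] [ 0.85848238  0.18775943 -0.94840422] [208.79175752  74.91423344   3.26753882] [3.13975846e+00 5.25528066e-04 1.44476117e+00]
```

```bash
python3 -m creep '[[0,0,0,25,9,0,0],[0,0,0,35,12,0,0],[0,0,0,40,15,0,0],[0,0,0,40,14,0,0],[0,0,0,40,14,0,0],[0,0,0,29,11,0,0],[0,0,0.12,0,0,0,0],[0,0,0.13,0,0,0,0]]'; python3 -m creep '[[0,0,0.13,0,0,0,0],[0,0,0.13,0,0,0,0],[0,0,0.132,0,0,0,0],[0,0,0,0,0,0,0],[0,0,0,0,0,0,0]]';  python3 - <<'E'
from h import *
w=cam('wrist');st=robot.sense();im=optics.grab_frame('wrist');np.savez('w3.npz',im=im,t=w[3],R=w[2])
s=optics.grab_frame('scene');e=optics.grab_frame('side')
print(st['eef_pos'],st['orientation'],st['joint_pos'],st['contact_force'])
save('m3.png',np.vstack([cv2.resize(im,(480,300)),np.hstack([cv2.resize(s[130:280,270:390],(240,300)),cv2.resize(e[140:290,240:360],(240,300))])]))
E
```

```text
clock: 3.8
eef_pos: [0.5771, 0.0152, 0.2878]
orientation: [-3.138, 0.002, 1.192]
contact_force: [0.8, -0.1, -1.2]
width: 0.0175
finger_force: 43.4
clock: 4.3
eef_pos: [0.577, 0.0139, 0.289]
orientation: [-3.14, 0.002, 0.806]
contact_force: [-0.3, -0.8, -1.5]
width: 0.0174
finger_force: 43.4
[0.57702619 0.01391845 0.28895615] [-3.13982412e+00  1.77316254e-03  8.05527154e-01] [2.41128083e-02 3.40937706e-01 8.38788895e-02 1.31624186e+00
 6.70532905e-06 2.36017987e+00] [-0.29065705 -0.76451279 -1.49944994]
```

View pics/m3.png

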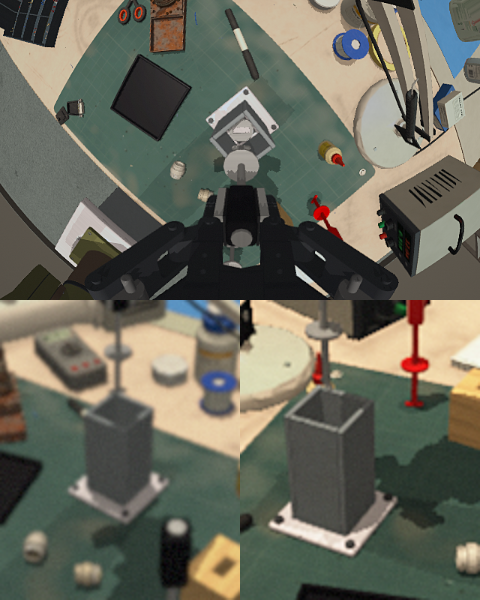

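The key's collar hangs over the well mouth at wrist (321,217) at full scale. The well and tray look undisturbed, and the block's hole is empty. I'll zoom the first view of the slot for a finer centre and direction.

```bash
python3 - <<'E'
from h import *
d=np.load('im.npz')['w'];c=np.load('w3.npz')['im']
a=cv2.resize(d[150:195,350:395],(500,500),interpolation=cv2.INTER_CUBIC)
b=cv2.resize(c[185:245,292:352],(300,300),interpolation=cv2.INTER_CUBIC)
save('z4.png',np.hstack([a,cv2.copyMakeBorder(b,0,200,0,0,0)]))
E
```

```text
(no output)
```

View pics/z4.png

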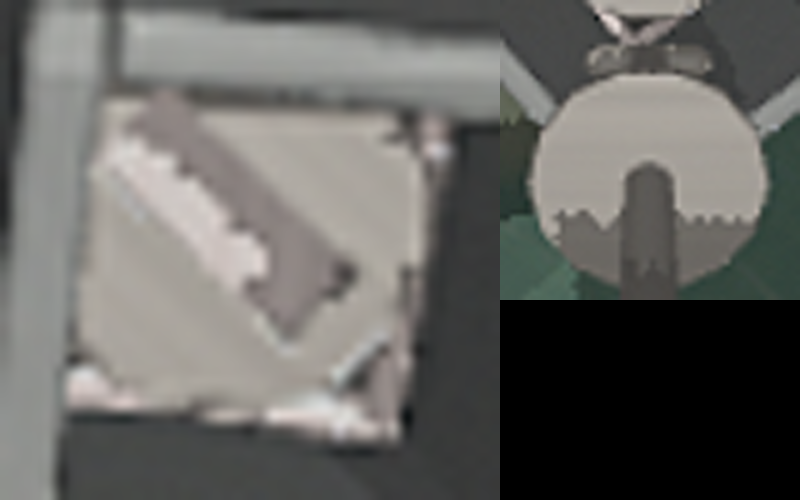

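The slot's near end has corners at about (376,180.6) and (381.5,173.7) in wrist pixels. The collar centre is at (321.8,221.5) and the bar lies level across the image.

```bash
python3 - <<'E'
from h import *
np.set_printoptions(precision=4,suppress=True)
# first-view camera pose as printed
p=dict(fx=309.70691628693146,fy=309.70691628693146,cx=321.5328293381363,cy=203.24554056916716)
w=(p,None,cv2.Rodrigues(np.array([-2.81008039,-5.15339663e-04,3.52559221e-04]))[0],np.array([-.52534551,-.04201935,.38094902]))
P=lambda x,y:plane(w,x/11.11+349.55,y/11.11+149.55,.058,True)
e1,e2=P(290,345),P(355,268);a1,a2=P(100,170),P(180,95)
u1=e1-a1;u2=e2-a2
for u in(u1,u2):print(np.degrees(np.arctan2(u[1],u[0])),np.linalg.norm(u))
u=u1/np.linalg.norm(u1)+u2/np.linalg.norm(u2);u/=np.linalg.norm(u)
print('width',np.linalg.norm(e2-e1),'ends',(e1+e2)/2,(a1+a2)/2,'centre',(e1+e2)/2-u*.0135)
f=np.load('w3.npz');w3=(p,None,f['R'],f['t'])
st=robot.sense();z=st['eef_pos'][2]-.1352
g=lambda x,y,z:plane(w3,(x-500)/5+291.6,y/5+184.6,z,True)
print('tcp',st['eef_pos'],st['orientation'],'collar',g(649,182,z+.059),'bar',g(649,60,z+.005))
b=g(710,58,z+.003)-g(588,62,z+.003);print(np.linalg.norm(b),np.degrees(np.arctan2(b[1],b[0])))
E
```

```text
-41.72688619025925 0.025389562727239544
-43.2581786078697 0.02410535984268889
width 0.009714307521523758 ends [0.5859 0.0051 0.058 ] [0.5677 0.0218 0.058 ] centre [0.576  0.0142 0.058 ]
tcp [0.5774 0.0139 0.2898] [-3.141   0.0007  0.8042] collar [0.5787 0.0155 0.2136] bar [0.5791 0.016  0.1596]
0.021312652531622418 -41.84787257125078
```

```bash
python3 -m creep '[[0,0,0,-1.5,0,5,0],[0,0,0,0,0,15,0],[0,0,0,0,0,20,0],[0,0,0,0,0,20,0],[0,0,0,0,0,15,0],[0,0,0,0,0,10,0],[0,0,0,0,0,4,0],[0,0,0,0,0,0,0]]'; python3 -m creep '[[0,0,0,0,0,0,0],[0,0,0,0,0,0,0]]'
```

```text
clock: 5.25
eef_pos: [0.5764, 0.0128, 0.201]
orientation: [-3.141, 0.001, 0.803]
contact_force: [0.1, 0.0, -0.9]
width: 0.0176
finger_force: 43.4
clock: 5.45
eef_pos: [0.5773, 0.0128, 0.2022]
orientation: [3.14, -0.001, 0.803]
contact_force: [0.6, -0.5, -0.5]
width: 0.0172
finger_force: 43.4
```

```bash
python3 -m creep '[[0,0,0,0,0,3,0],[0,0,0,0,0,3,0],[0,0,0,0,0,2,0],[0,0,0,0,0,1,0],[0,0,0,0,0,0,0],[0,0,0,0,0,0,0]]'; python3 -m creep '[[0,0,0,0,0,1,0],[0,0,0,0,0,1,0],[0,0,0,0,0,0,0],[0,0,0,0,0,0,0]]'
```

```text
clock: 6.05
eef_pos: [0.5766, 0.0128, 0.1923]
orientation: [-3.142, 0.0, 0.803]
contact_force: [-0.2, -0.2, -0.6]
width: 0.0174
finger_force: 43.4
clock: 6.45
eef_pos: [0.5766, 0.0129, 0.1903]
orientation: [-3.141, 0.0, 0.803]
contact_force: [0.4, 0.7, -1.5]
width: 0.0174
finger_force: 43.4
```

```bash
python3 -m creep '[[0,0,0,0,0,1,0],[0,0,0,0,0,1,0],[0,0,0,0,0,0,0],[0,0,0,0,0,0,0]]';python3 -m creep '[[0,0,0,0,0,1,0],[0,0,0,0,0,1,0],[0,0,0,0,0,0,0],[0,0,0,0,0,0,0]]'
```

```text
clock: 6.85
eef_pos: [0.5765, 0.0128, 0.1882]
orientation: [-3.141, 0.0, 0.803]
contact_force: [0.5, -0.2, -1.4]
width: 0.0173
finger_force: 43.4
clock: 7.25
eef_pos: [0.5765, 0.0128, 0.1862]
orientation: [-3.141, 0.0, 0.803]
contact_force: [0.3, 0.5, -1.0]
width: 0.0176
finger_force: 43.4
```

```bash
python3 -m creep '[[0,0,0,0,0,2,0],[0,0,0,0,0,2,0],[0,0,0,0,0,2,0],[0,0,0,0,0,2,0],[0,0,0,0,0,0,0]]';python3 -m creep '[[0,0,0,0,0,2,0],[0,0,0,0,0,2,0],[0,0,0,0,0,0,0],[0,0,0,0,0,0,0]]'
```

```text
clock: 7.75
eef_pos: [0.5764, 0.0129, 0.1779]
orientation: [-3.141, 0.0, 0.803]
contact_force: [0.1, 0.1, -0.4]
width: 0.0172
finger_force: 43.3
clock: 8.15
eef_pos: [0.5765, 0.0129, 0.1742]
orientation: [-3.141, 0.0, 0.803]
contact_force: [-0.0, -0.4, -2.0]
width: 0.0174
finger_force: 43.3
```

```bash
python3 -m creep '[[0,0,-0.131,0,0,0,0],[0,0,-0.131,0,0,0,0],[0,0,-0.131,0,0,0,0],[0,0,-0.131,0,0,0,0],[0,0,-0.131,0,0,0,0],[0,0,-0.131,0,0,0,0]]'; python3 -m creep '[[0,0,-0.131,0,0,0,0],[0,0,-0.131,0,0,0,0],[0,0,-0.131,0,0,0,0],[0,0,-0.131,0,0,0,0],[0,0,-0.131,0,0,0,0],[0,0,-0.13,0,0,0,0],[0,0,0,0,0,0,0],[0,0,0,0,0,0,0]]';python3 -m creep '[[0,0,0,0,0,-2,0],[0,0,0,0,0,-2,0],[0,0,0,0,0,-2,0],[0,0,0,0,0,-1,0],[0,0,0,0,0,-1,0],[0,0,0,0,0,0,0]]'
```

```text
clock: 8.75
eef_pos: [0.5768, 0.0129, 0.1745]
orientation: [3.141, -0.0, 1.594]
contact_force: [0.3, -0.1, -0.8]
width: 0.0175
finger_force: 43.4
clock: 9.55
eef_pos: [0.5768, 0.0129, 0.1744]
orientation: [3.141, 0.0, 2.371]
contact_force: [0.3, 0.5, -1.6]
width: 0.0178
finger_force: 43.4
clock: 10.15
eef_pos: [0.5768, 0.0128, 0.1825]
orientation: [3.141, 0.0, 2.374]
contact_force: [0.4, -1.9, -1.4]
width: 0.0173
finger_force: 43.4
```

```bash
python3 -m creep '[[0,0,0,0,0,-1,0],[0,0,0,0,0,-1,0],[0,0,0,0,0,-1,0],[0,0,0,0,0,-1,0],[0,0,0,0,0,0,0],[0,0,0,0,0,0,0]]';python3 -m creep '[[0,0,0,0,0,-2,0],[0,0,0,0,0,-3,0],[0,0,0,0,0,-4,0],[0,0,0,0,0,-4,0],[0,0,0,0,0,0,0],[0,0,0,0,0,0,0]]'
```

```text
clock: 10.75
eef_pos: [0.5765, 0.0128, 0.1862]
orientation: [-3.141, -0.0, 2.374]
contact_force: [0.2, 0.0, -2.8]
width: 0.0174
finger_force: 43.1
clock: 11.35
eef_pos: [0.5768, 0.0129, 0.1996]
orientation: [3.141, 0.0, 2.374]
contact_force: [-0.4, 0.1, -2.9]
width: 0.0177
finger_force: 43.0
```

```bash
python3 -m creep '[[0,0,0,0,0,-4,0],[0,0,0,0,0,-6,0],[0,0,0,0,0,-8,0],[0,0,0,0,0,-10,0],[0,0,0,0,0,-10,0],[0,0,0,0,0,-8,0],[0,0,0,0,0,-4,0],[0,0,0,0,0,0,0]]';python3 -m creep '[[0,0,0,0,0,-4,0],[0,0,0,0,0,-8,0],[0,0,0,0,0,-12,0],[0,0,0,0,0,-16,0],[0,0,0,0,0,-16,0],[0,0,0,0,0,-12,0],[0,0,0,0,0,-7,0],[0,0,0,0,0,-3,0]]'; python3 -m creep '[[0,0,0,0,0,0,0],[0,0,0,0,0,0,0]]'
python3 - <<'E'
from h import *
w=cam('wrist');st=robot.sense();im=optics.grab_frame('wrist');s=optics.grab_frame('scene');e=optics.grab_frame('side')
np.savez('i5.npz',im=im,s=s,e=e)
save('m5.png',np.vstack([cv2.resize(im,(480,300)),np.hstack([cv2.resize(s[80:230,270:390],(240,300)),cv2.resize(e[60:260,210:370],(240,300))])]))
T=R.from_euler('xyz',st['orientation']).as_matrix()
print(st['joint_pos'],T.T@(np.array([.482,.1755,st['eef_pos'][2]])-st['eef_pos'])*1000)
E
```

```text
clock: 12.15
eef_pos: [0.5771, 0.0129, 0.2502]
orientation: [3.14, 0.001, 2.374]
contact_force: [1.3, 0.5, -4.4]
width: 0.0173
finger_force: 43.1
clock: 12.95
eef_pos: [0.5771, 0.0129, 0.3286]
orientation: [3.14, 0.001, 2.374]
contact_force: [-0.5, 0.0, -3.6]
width: 0.0173
finger_force: 43.1
clock: 13.15
eef_pos: [0.5763, 0.0128, 0.3267]
orientation: [-3.141, -0.001, 2.374]
contact_force: [-0.3, -0.1, -3.8]
width: 0.0177
finger_force: 43.1
[ 2.22762161e-02  3.34805963e-01  1.71602722e-01  1.40877522e+00
 -3.93453915e-05  7.90087346e-01] [1.80850636e+02 5.15118695e+01 1.00720250e-01]
```

View pics/m5.png

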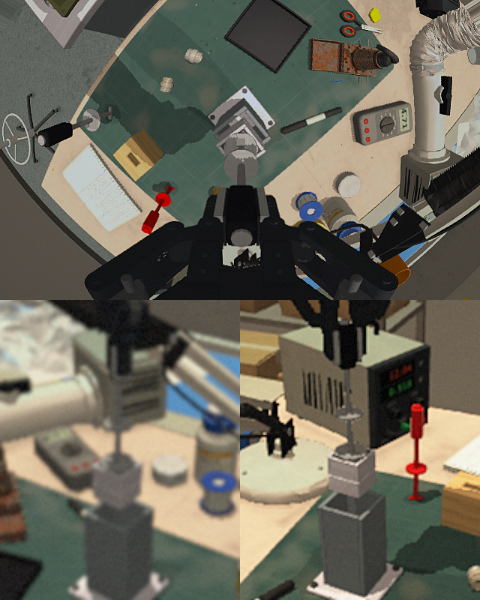

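The cartridge hangs level from the key, with its underside just above the well mouth. In the tool frame the tray centre is +181, +51 mm away.

```bash
python3 -m creep '[[0,0,0,0,0,-5,0],[0,0,0,2,0.5,-3,0],[0,0,0,5,1.5,0,0],[0,0,0,8,2.3,0,0],[0,0,0,12,3.4,0,0],[0,0,0,16,4.6,0,0],[0,0,0,18,5.1,0,0],[0,0,0,20,5.7,0,0]]';python3 -m creep '[[0,0,0,20,5.7,0,0],[0,0,0,20,5.7,0,0],[0,0,0,18,5.1,0,0],[0,0,0,15,4.3,0,0],[0,0,0,12,3.4,0,0],[0,0,0,8,2.3,0,0],[0,0,0,5,1.4,0,0],[0,0,0,2,0.5,0,0]]';python3 -m creep '[[0,0,0,0,0,8,0],[0,0,0,0,0,15,0],[0,0,0,0,0,20,0],[0,0,0,0,0,20,0],[0,0,0,0,0,15,0],[0,0,0,0,0,8,0],[0,0,0,0,0,4,0],[0,0,0,0,0,0,0]]'
```

```text
clock: 14.1
eef_pos: [0.5332, 0.0872, 0.3353]
orientation: [3.142, -0.0, 2.374]
contact_force: [0.6, -0.2, -3.7]
width: 0.0175
finger_force: 43.0
clock: 14.9
eef_pos: [0.4821, 0.1759, 0.3353]
orientation: [-3.142, 0.0, 2.374]
contact_force: [0.0, 0.2, -3.3]
width: 0.0175
finger_force: 43.0
clock: 15.7
eef_pos: [0.4822, 0.1753, 0.245]
orientation: [-3.141, -0.0, 2.373]
contact_force: [-0.2, -0.9, -2.1]
width: 0.0173
finger_force: 43.0
```

```bash
python3 -m creep '[[0,0,0,0,0,8,0],[0,0,0,0,0,12,0],[0,0,0,0,0,14,0],[0,0,0,0,0,12,0],[0,0,0,0,0,7,0],[0,0,0,0,0,4,0],[0,0,0,0,0,1,0],[0,0,0,0,0,0,0]]';python3 -m creep '[[0,0,0,0,0,1,0],[0,0,0,0,0,1,0],[0,0,0,0,0,1,0],[0,0,0,0,0,1,0],[0,0,0,0,0,1,0],[0,0,0,0,0,1,0],[0,0,0,0,0,1,0],[0,0,0,0,0,1,0]]';python3 -m creep '[[0,0,0,0,0,1,0],[0,0,0,0,0,1,0],[0,0,0,0,0,1,0],[0,0,0,0,0,1,0],[0,0,0,0,0,1,0],[0,0,0,0,0,1,0],[0,0,0,0,0,1,0],[0,0,0,0,0,0,0]]'
```

```text
clock: 16.5
eef_pos: [0.4824, 0.1757, 0.1875]
orientation: [3.141, 0.0, 2.374]
contact_force: [-0.1, 0.9, -3.6]
width: 0.0177
finger_force: 43.0
clock: 17.3
eef_pos: [0.4823, 0.1756, 0.1793]
orientation: [3.142, 0.0, 2.374]
contact_force: [-0.0, -0.7, -1.3]
width: 0.0176
finger_force: 43.2
clock: 18.1
eef_pos: [0.482, 0.1755, 0.1721]
orientation: [-3.141, -0.0, 2.374]
contact_force: [0.2, -0.7, -0.9]
width: 0.0172
finger_force: 43.2
```

```bash
python3 -m creep '[[0,0,0.131,0,0,0,0],[0,0,0.131,0,0,0,0],[0,0,0.131,0,0,0,0],[0,0,0.131,0,0,0,0],[0,0,0.131,0,0,0,0],[0,0,0.131,0,0,0,0]]'; python3 -m creep '[[0,0,0.131,0,0,0,0],[0,0,0.131,0,0,0,0],[0,0,0.131,0,0,0,0],[0,0,0.131,0,0,0,0],[0,0,0.131,0,0,0,0],[0,0,0.13,0,0,0,0],[0,0,0,0,0,0,0],[0,0,0,0,0,0,0]]';python3 -m creep '[[0,0,0,0,0,-2,0],[0,0,0,0,0,-2,0],[0,0,0,0,0,-2,0],[0,0,0,0,0,-1,0],[0,0,0,0,0,-1,0],[0,0,0,0,0,-1,0],[0,0,0,0,0,0,0]]';python3 -m creep '[[0,0,0,0,0,-1,0],[0,0,0,0,0,-1,0],[0,0,0,0,0,0,0],[0,0,0,0,0,0,0]]'
```

```text
clock: 18.7
eef_pos: [0.4822, 0.1756, 0.1724]
orientation: [3.141, -0.0, 1.582]
contact_force: [-0.5, -0.2, -1.5]
width: 0.0176
finger_force: 43.4
clock: 19.5
eef_pos: [0.4822, 0.1756, 0.1723]
orientation: [3.142, 0.0, 0.805]
contact_force: [0.0, 0.1, -1.1]
width: 0.0177
finger_force: 43.4
clock: 20.2
eef_pos: [0.4822, 0.1756, 0.1814]
orientation: [3.142, -0.0, 0.803]
contact_force: [-0.4, -0.7, -1.3]
width: 0.0172
finger_force: 43.4
clock: 20.6
eef_pos: [0.4822, 0.1756, 0.1834]
orientation: [3.142, -0.0, 0.803]
contact_force: [0.3, -1.0, 0.0]
width: 0.0171
finger_force: 43.4
```

```bash
python3 -m creep '[[0,0,0,0,0,-1,0],[0,0,0,0,0,-1,0],[0,0,0,0,0,-1,0],[0,0,0,0,0,-1,0],[0,0,0,0,0,0,0],[0,0,0,0,0,0,0]]';python3 -m creep '[[0,0,0,0,0,-2,0],[0,0,0,0,0,-2,0],[0,0,0,0,0,-2,0],[0,0,0,0,0,-2,0],[0,0,0,0,0,-2,0],[0,0,0,0,0,-2,0],[0,0,0,0,0,0,0],[0,0,0,0,0,0,0]]'
python3 - <<'E'
from h import *
s=optics.grab_frame('scene');e=optics.grab_frame('side')
save('m6.png',np.hstack([cv2.resize(s[120:245,210:310],(400,500),interpolation=cv2.INTER_CUBIC),cv2.resize(e[180:360,230:374],(400,500),interpolation=cv2.INTER_CUBIC)]))
E
```

```text
clock: 21.2
eef_pos: [0.4823, 0.1757, 0.1874]
orientation: [3.142, -0.0, 0.803]
contact_force: [0.5, -0.0, -1.0]
width: 0.0174
finger_force: 43.4
clock: 22.0
eef_pos: [0.4822, 0.1756, 0.1994]
orientation: [3.142, -0.0, 0.803]
contact_force: [-0.8, 0.1, -0.8]
width: 0.0174
finger_force: 43.4
```

View pics/m6.png

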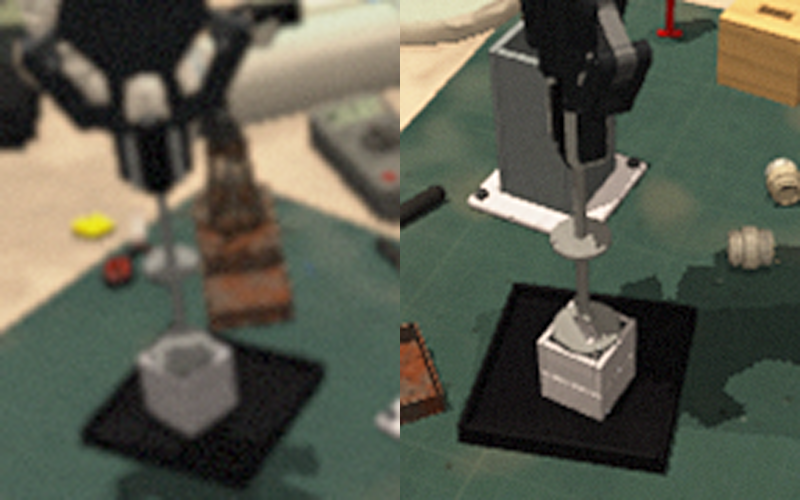

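The cartridge stands upright in the tray and the key is clear above it. Now the key goes back.

```bash
python3 -m creep '[[0,0,0,0,0,-10,0],[0,0,0,0,0,-25,0],[0,0,0,0,0,-30,0],[0,0,0,0,0,-25,0],[0,0,0,0,0,-10,0],[0,0,-0.128,0,0,0,0],[0,0,-0.128,0,0,0,0],[0,0,-0.128,0,0,0,0]]'; python3 -m creep '[[0,0,-0.128,0,0,0,0],[0,0,-0.13,0,0,0,0],[0,0,0,0,0,0,0],[0,0,0,0,0,0,0]]'; python3 - <<'E'
from h import *
st=robot.sense();T=R.from_euler('xyz',st['orientation']).as_matrix()
print(st['joint_pos'][5],T.T@(np.array([.4776,-.1842,.288])-st['eef_pos'])*1000, st['orientation'])
E
```

```text
clock: 22.9
eef_pos: [0.4819, 0.1755, 0.299]
orientation: [-3.141, 0.0, 1.192]
contact_force: [-0.9, 0.2, -1.6]
width: 0.0172
finger_force: 43.4
clock: 23.3
eef_pos: [0.482, 0.1755, 0.299]
orientation: [-3.141, 0.0, 1.442]
contact_force: [-0.7, -0.6, -0.8]
width: 0.0177
finger_force: 43.4
2.0487594111550145 [-357.30736468   41.82701279   11.09298798] [-3.14102177e+00  3.07844824e-04  1.44207458e+00]
```

```bash
python3 -m creep '[[0,0,0,-15,2,0,0],[0,0,0,-30,4,0,0],[0,0,0,-40,5,0,0],[0,0,0,-40,5,0,0],[0,0,0,-40,5,0,0],[0,0,0,-40,5,0,0],[0,0,0,-40,5,0,0],[0,0,0,-40,5,0,0]]'; python3 -m creep '[[0,0,0,-37,3,0,0],[0,0,0,-25,2,0,0],[0,0,0,-10,1,0,0],[0,0,0,0,0,0,0],[0,0,0,0,0,10,0],[0,0,0,0,0,20,0],[0,0,0,0,0,20,0],[0,0,0,0,0,10,0]]'; python3 -m creep '[[0,0,0,0,0,0,0],[0,0,0,0,0,0,0],[0,0,0,0,0,0,0]]'; python3 - <<'E'
from h import *
st=robot.sense();T=R.from_euler('xyz',st['orientation']).as_matrix()
print(T.T@(np.array([.4776,-.1842,.1432])-st['eef_pos'])*1000, st['orientation'])
w=cam('wrist');im=optics.grab_frame('wrist');e=optics.grab_frame('side');s=optics.grab_frame('scene')
r=lambda i,x,y,a,b:cv2.resize(i[y:y+b,x:x+a],(400,300),interpolation=cv2.INTER_CUBIC)
save('m7.png',np.vstack([np.hstack([r(e,320,110,100,75),r(s,340,200,100,75)]),np.hstack([r(im,240,120,160,120),r(im,240,120,160,120)*0])]))
E
```

```text
clock: 24.1
eef_pos: [0.4813, -0.114, 0.2994]
orientation: [3.141, 0.0, 1.443]
contact_force: [0.1, -0.4, -0.6]
width: 0.0175
finger_force: 43.4
clock: 24.9
eef_pos: [0.4778, -0.182, 0.2371]
orientation: [-3.138, -0.001, 1.447]
contact_force: [0.4, -0.3, -1.1]
width: 0.0174
finger_force: 43.4
clock: 25.2
eef_pos: [0.4797, -0.1837, 0.2403]
orientation: [3.14, 0.0, 1.445]
contact_force: [-0.1, -0.5, -0.9]
width: 0.0173
finger_force: 43.4
[-0.694544   -2.18067394 97.09803322] [3.13977485e+00 3.67448835e-04 1.44536426e+00]
```

View pics/m7.png

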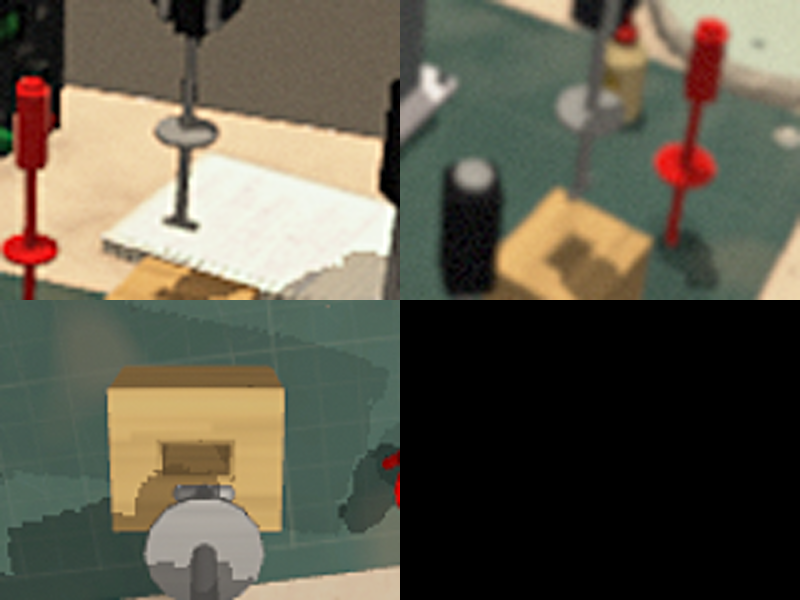

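The key is upright over the block with its bar parallel to the hole at (197,457) in the crop, about 2 mm to the right. I'll correct that and lower it.

```bash
python3 -m creep '[[0,0,0,-0.7,-2.2,10,0],[0,0,0,0,0,15,0],[0,0,0,0,0,8,0],[0,0,0,0,0,2,0],[0,0,0,0,0,2,0],[0,0,0,0,0,2,0],[0,0,0,0,0,2,0],[0,0,0,0,0,0,0]]'; python3 -m creep '[[0,0,0,0,0,2,0],[0,0,0,0,0,2,0],[0,0,0,0,0,2,0],[0,0,0,0,0,2,0],[0,0,0,0,0,0,0],[0,0,0,0,0,0,0]]'
```

```text
clock: 26.15
eef_pos: [0.4768, -0.1843, 0.1983]
orientation: [3.141, 0.0, 1.445]
contact_force: [-0.1, -0.1, -1.1]
width: 0.0169
finger_force: 43.4
clock: 26.75
eef_pos: [0.4767, -0.1842, 0.1902]
orientation: [-3.141, -0.0, 1.445]
contact_force: [0.6, -0.7, -0.5]
width: 0.0173
finger_force: 43.4
```

```bash
python3 -m creep '[[0,0,0,0,0,5,0],[0,0,0,0,0,8,0],[0,0,0,0,0,10,0],[0,0,0,0,0,10,0],[0,0,0,0,0,6,0],[0,0,0,0,0,4,0],[0,0,0,0,0,1,0],[0,0,0,0,0,0,0]]'; python3 -m creep '[[0,0,0,0,0,1,0],[0,0,0,0,0,1,0],[0,0,0,0,0,0.5,0],[0,0,0,0,0,0,0],[0,0,0,0,0,0,0]]'
```

```text
clock: 27.55
eef_pos: [0.4767, -0.1843, 0.1462]
orientation: [-3.142, -0.0, 1.445]
contact_force: [-0.2, 0.3, -0.5]
width: 0.0177
finger_force: 43.4
clock: 28.05
eef_pos: [0.4767, -0.1843, 0.1439]
orientation: [3.141, 0.0, 1.445]
contact_force: [0.1, 0.0, 0.2]
width: 0.0173
finger_force: 43.4
```

```bash
python3 -m creep '[[0,0,0,0,0,0.7,0],[0,0,0,0,0,0,0],[0,0,0,0,0,0,0.1],[0,0,0,0,0,0,0.3],[0,0,0,0,0,0,0.5],[0,0,0,0,0,0,0.6],[0,0,0,0,0,0,0.6],[0,0,0,0,0,0,0.6]]'; python3 -m creep '[[0,0,0,0,0,-10,0.6],[0,0,0,0,0,-20,0.6],[0,0,0,0,0,-30,0.6],[0,0,0,0,0,-30,0.6],[0,0,0,0,0,-20,0.6],[0,0,0,0,0,-10,0.6],[0,0,0,0,0,0,0.6],[0,0,0,0,0,0,0.6]]'; python3 - <<'E'
from h import *
im=optics.grab_frame('wrist');e=optics.grab_frame('side')
save('m8.png',np.vstack([cv2.resize(im,(480,300)),cv2.resize(e,(480,300))]))
E
```

```text
clock: 28.85
eef_pos: [0.4767, -0.1843, 0.1431]
orientation: [3.142, 0.0, 1.445]
contact_force: [0.4, -0.1, -1.1]
width: 0.0514
finger_force: 0.0
clock: 29.65
eef_pos: [0.4763, -0.1841, 0.2625]
orientation: [-3.141, -0.0, 1.445]
contact_force: [-0.0, 0.8, -0.5]
width: 0.0512
finger_force: 0.0
```

View pics/m8.png

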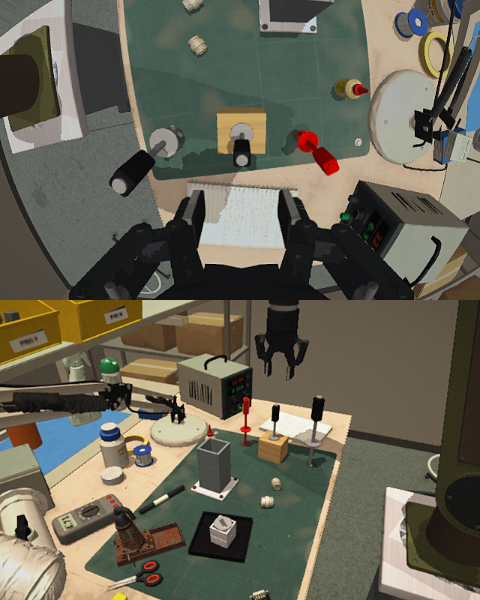

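The key stands upright in its stand, with its collar on the block at wrist (241,133). The cartridge stands in the tray at side (222,532), the bystanders haven't moved, and the gripper is clear.

```bash
python3 -c "
from bench import workorder
print(workorder.sign_off())"
```

```text
the job is handed in; nothing more can be done
None
```

The cartridge stands upright in the tray, the key is back upright in its stand, and I handed the job in at about 30 s of the 72 s allowed. The sign-off returned no verdict. The bystanders were not moved, and the wrist force read under 6 N at every check.

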